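# Turn the large oatcake with the spatula

## Robot

A 6-joint arm with a two-finger parallel gripper is mounted at the origin on a cart in front of the work surface, level with it; the furniture and walls round the work are solid. World frame = base frame: x ahead of the robot, y to its left, z up, the work surface at z = 0. Lengths are in mm, angles in rad, forces in N, time in s.
With the tool pointing down it reaches from about 425 to 1125 mm from the base axis. Payload 14.9 kg.
Tool frame: the origin (TCP) lies midway between the tips of the shut fingers; the grasp point (between the pads) lies 19 mm behind it; z points along the fingers, y is the line along which they close (so a half turn about z gives the same grasp; the last joint's range is limited). The gripper opens to 91 mm and grips with 3 to 60 N. Pads are 32 mm wide; open, the fingers measure 118 mm over their backs; the gripper's body (76 mm by 178 mm) begins 60 mm behind the grasp point.
Start: joints at [1.169, 0.379, 1.734, -0, 1.028, -0.033], TCP at [252.355, 652.943, 213.932] pointing down, gripper open.
Joint ranges: [-2.77, 2.77], [-0.74, 2.19], [0, 2.66], [-1.06, 4.2], [0.31, 2.87], [-3.08, 3.08]. Speed limits (rad/s): [1.89, 1.89, 2.39, 3.14, 3.14, 3.14].

## Interface

Orientations are given as a unit quaternion [w, x, y, z].
In Python, from cell import bot, imaging gives the robot as it stands.
- The arm moves only by the tool jog_arm, never from a script. Its argument "plan" is a list of rows, each an object of numbers: "gripper": the closure, from -1 (fully open) to 1 (shut), so that 0 is half open; "tx", "ty", "tz": the shift along the tool's x, y, z in cm; "ax", "ay", "az": the turn, a rotation vector about the tool's x, y, z in rad. In form: [{"gripper": .., "tx": .., "ty": .., "tz": .., "ax": .., "ay": .., "az": ..}, ...]. A call has exactly 5 rows; each row shifts and turns the commanded pose from where the row before left it, along the tool's axes as they then stand; what a row does not reach is not made up. A row lasts 1/10 s, in which the tool goes at most 50 mm and 8.59 degrees, less where a joint would pass 70% of its speed; a pose out of reach is approached as far as the arm can. A call is refused whole if a number of a shift passes 5 or a number of a turn 0.15, either way. A call with a gripper value outside its range is refused whole. The fingers move at their own pace and stop on an object; "grip_force" is the grip in N (left out, the last holds). Time passes only in rows, so rows that do not move let the fingers close, or fill a call up. It gives the time, the measured TCP pose, the force, the opening and the grip force at its end, in the units of the state.
- bot.sense(): the state, without advancing time (a new reading comes with each control period).
- imaging.capture(name): name is "side" or "top" or "wrist"; returns a dict with "image" (384x512x3 uint8, blue, green, red), "depth" (384x512 float32, mm along the optical axis (not along the pixel's ray), 0 where there is no reading), "vfov" (degrees; the focal length in pixels is half the picture's height over the tangent of half this angle, whatever the lens; pixels are square), "cx", "cy" (the principal point, pixels), "T" (4x4, takes a point from camera to world coordinates). Camera axes: x right, y up, looking along -z (the intrinsics and any distortion apply to the point x, -y, -z); pixel columns grow to the right and rows downward; lengths in mm; the calibration is good to about 2 mm. The wrist camera is an equidistant fisheye: a pixel r from the principal point sees the ray r / f radians off the axis. A picture is of the moment at which its call begins.
- bot.close_job(): hands the job in; it is judged then, once.
The state is a dict: "time": time; "joint_positions": joint angles; "qd": joint speeds; "effort": joint torques, N m; "ee_pos": TCP position; "ee_rot": TCP orientation; "contact_force": force on the tool from outside, world axes, zero at the start; "wrist_torque": the same for the moment, N m; "grip_width": finger opening in mm; "finger_force": force on a finger pad.
Only numpy, scipy, OpenCV 4.12 (cv2) and the standard library are available. Lean on these libraries where they do the work, as an engineer would, in place of code of your own. Each camera call takes 0.05 s, during which the arm holds its last target. There are 200 camera calls.

## Task

Two freshly baked oatcakes lie pricked side up on the chopping board, hanging a little over its near edge. Pick up the spatula, use its blade under the overhanging edge to turn the large oatcake upside down so that it lies flat on the board with its plain side up, then lay the spatula flat on the worktop, right way up and off the board. Do not touch the oatcake with the gripper, and leave the small oatcake where it is.

Things in the scene. Friction and masses are not known exactly. Their poses are not given: they have to be found in the camera images.
- oatcake: Large rigid biscuit, pale brown, 100 mm across, 10 mm thick, 60 g. Prick holes on the upper side, other side plain. Origin: centre of the plain face (underneath at the start); z points to the pricked face. Its centre is 15 mm inside the board's near edge, so 35 mm overhangs, 21 mm above the worktop. Raised slowly there, it does not slide but pivots on its far edge; past upright it falls over.
- small_oatcake: Small oatcake of the same kind, 60 mm across, 10 mm thick, on the same board edge about 170 mm beside the large one, left or right of it. To be left alone. Origin: centre of its underside, z up.
- board: Wooden chopping board, fixed, 250 mm (x) by 360 mm (y), 21 mm thick. Origin: centre of its underside, on the worktop; x points away from the robot, square to the near edge (x = -125 mm) over which the oatcakes hang; z up. A spice jar, 97 mm tall, 47 mm wide, stands about 85 mm beyond its centre.
- spatula: Spatula lying on the worktop, 260 mm long, 80 g: dark wooden round handle 20 mm thick, steel blade 65 mm wide, 3 mm thick. Origin: middle of its length, at underside height; x points to the blade, z up. Handle x = -130 to 0 mm, centre line at z = 10 mm; thin neck; blade x = 40 to 130 mm at z = 0 to 3 mm, straight front edge. It balances near x = -43 mm; grip across the handle at x = -20 mm.
Things that resemble listed ones, but are neither listed nor needed, are in the scene too. What is shaped like the oatcake but black, green or purple is not meant.

How it is judged:
By the outcome, as a careful person would: the job done as asked, in the order asked, and still so for the second after the job is handed in, with the robot touching nothing.
It also fails if it takes over 53 s, if anything falls off the work surface, if the arm or the gripper's body presses on something with over 40 N, if the wrist force passes 120 N, or if a joint passes its speed limit or range.

## Working session

There is one attempt and no reset: what is moved stays moved. The work goes in short steps, Python scripts to look and compute and a tool call to move; the robot and the scene stay as the last step left them, time stands still between calls to the robot, and variables do not carry over. Pictures are saved under pics/ and viewed, at most 10 in all, crops included, and the job is handed in when it is done.

Besides the shell and the picture viewer there is one more tool, called after ">>>" as name(argument=value, ...) on one line, values as JSON. jog_arm: Moves the arm, as the interface text tells. Its arguments: {"type":"object","properties":{"plan":{"type":"array"},"grip_force":{"type":"number"}},"required":["plan"]}

```bash
mkdir -p pics; ls
python3 - <<'E'
from cell import bot, imaging
import cv2, numpy as np, pickle
d={}
for n in ("top","side"):
    c=imaging.capture(n); d[n]=c; print(n,c["vfov"],c["cx"],c["cy"],np.round(c["T"],3).tolist())
pickle.dump(d,open("cap0.pkl","wb"))
im=np.vstack([d["top"]["image"],d["side"]["image"]])
cv2.imwrite("pics/top0.png",cv2.resize(d["top"]["image"],(800,600)))
cv2.imwrite("pics/side0.png",cv2.resize(d["side"]["image"],(800,600)))
s=bot.sense(); print(s)
E
```

```text
pics
top 51.37239709253997 251.69250877111097 193.85058442728567 [[0.027, 0.996, -0.09, 490.297], [-1.0, 0.027, -0.001, 78.267], [0.001, 0.09, 0.996, 942.731], [0.0, 0.0, 0.0, 1.0]]
side 47.11351569925819 258.685267686316 196.73494656216738 [[0.82, 0.205, -0.534, 4.851], [-0.572, 0.329, -0.751, -760.587], [0.022, 0.922, 0.387, 474.642], [0.0, 0.0, 0.0, 1.0]]
{'time': 0.1, 'joint_positions': array([ 1.16872050e+00,  3.79338262e-01,  1.73475099e+00, -3.03740162e-05,
        1.02852100e+00, -3.32835547e-02]), 'qd': array([-8.75723059e-04, -4.40018410e-05, -1.21489245e-03, -1.95356795e-04,
       -1.71476048e-03,  5.69194520e-04]), 'effort': array([ 2.24619420e-03, -7.65047121e+01, -4.35291016e+01,  6.53078780e-02,
        3.99402925e-02, -4.76053151e-05]), 'ee_pos': array([252.19545684, 652.58576789, 213.35217162]), 'ee_rot': array([-9.71853394e-05,  1.83345205e-01,  9.83048461e-01, -4.99600826e-04]), 'contact_force': array([-0.19556279,  0.319286  ,  0.82618571]), 'wrist_torque': array([-0.00226083, -0.04224862, -0.03770597]), 'finger_force': 0.0, 'grip_width': 91.1163856135262}
```

View pics/top0.png

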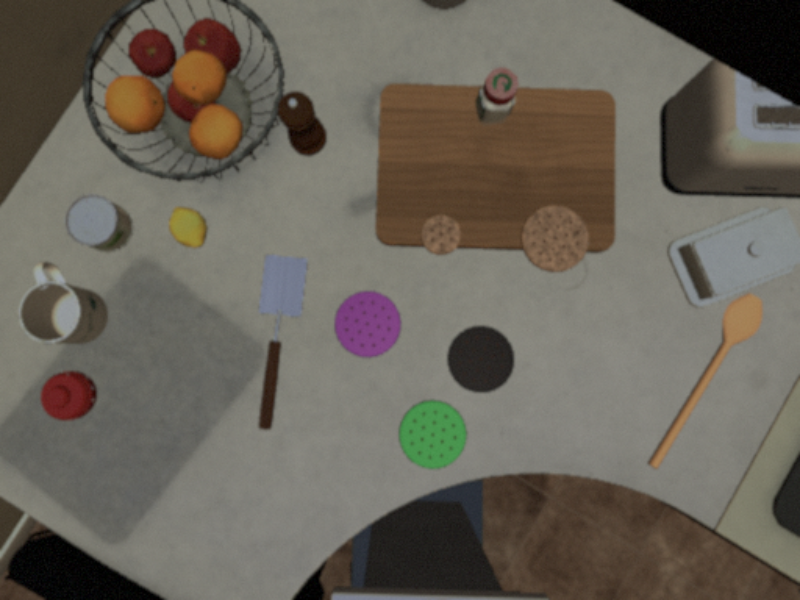

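View pics/side0.png

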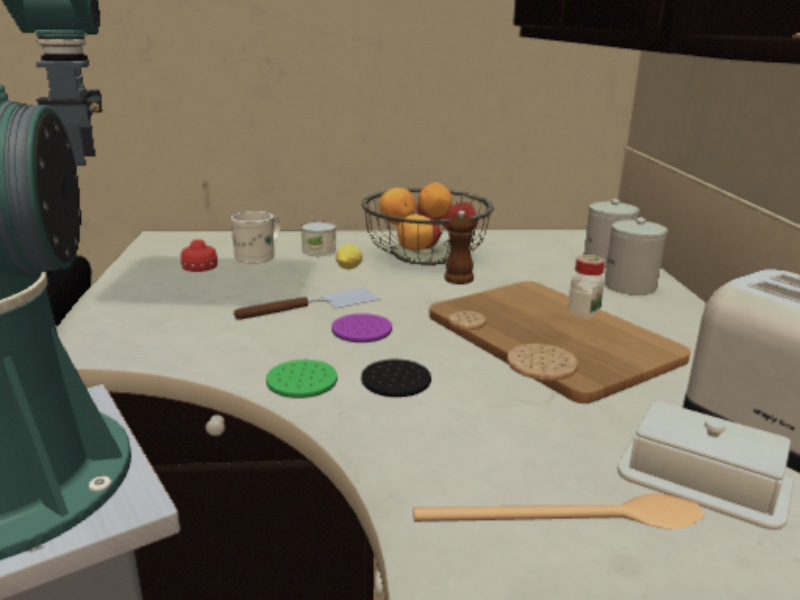

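The top view shows the large oatcake at (556,238), the small one at (441,234), the board at (378–615, 85–250) and the spatula from its handle end (267,428) to its blade front (283,256). The side view agrees: the jar is at the board's far edge, and the black, green and purple discs are distractors.

```bash
cat > h.py <<'E'
import numpy as np, cv2, pickle
from scipy.spatial.transform import Rotation as R
def ray_plane(c,uv,z):
    uv=np.atleast_2d(np.asarray(uv,float)); f=c["image"].shape[0]/2/np.tan(np.radians(c["vfov"]/2))
    d=np.c_[(uv[:,0]-c["cx"])/f,-(uv[:,1]-c["cy"])/f,-np.ones(len(uv))]@c["T"][:3,:3].T
    o=c["T"][:3,3]; return o+d*((z-o[2])/d[:,2])[:,None]
def biggest(m,roi):
    k=np.zeros(m.shape,np.uint8); x0,y0,x1,y1=roi; k[y0:y1,x0:x1]=m[y0:y1,x0:x1]
    cs,_=cv2.findContours(k,cv2.RETR_EXTERNAL,cv2.CHAIN_APPROX_NONE); return max(cs,key=cv2.contourArea)[:,0,:]
def rot(s): q=s["ee_rot"]; return R.from_quat([q[1],q[2],q[3],q[0]])
def jog(s,pos,Rt):
    "tool-frame shift (cm) to pos with present orientation, and rotation vector to Rt"
    r=rot(s); return np.round(r.inv().apply(np.array(pos)-s["ee_pos"])/10,2), np.round((r.inv()*Rt).as_rotvec(),3)
def down(yaw): # tool down, tool x along -(spatula x) with spatula at yaw
    c,s_=np.cos(yaw),np.sin(yaw); return R.from_matrix(np.array([[-c,-s_,0],[-s_,c,0],[0,0,-1]]).T.T) if 0 else R.from_matrix(np.array([[-c,-s_,0],[-s_,c,0],[0,0,-1]]))
E
python3 - <<'E'
from h import *
d=pickle.load(open("cap0.pkl","rb")); c=d["top"]; im=c["image"]; hsv=cv2.cvtColor(im,cv2.COLOR_BGR2HSV)
for p in [(556,238),(545,260),(441,234),(450,200),(590,245),(270,385),(283,285),(330,420)]:
    print(p,hsv[int(p[1]*.64),int(p[0]*.64)])
# board+oatcakes mask, saturated brown
m=((hsv[...,0]<20)&(hsv[...,1]>70)&(hsv[...,2]>50)).astype(np.uint8)
b=biggest(m,(235,45,400,185)); print("bbox",cv2.boundingRect(b))
# near edge of board from contour points
near=[]
for u in list(range(250,264))+list(range(300,328)): near.append((u,b[b[:,0]==u][:,1].max()))
P=ray_plane(c,np.array(near)+.5*0,21); k=np.polyfit(P[:,1],P[:,0],1); print("near edge x=",k, "yaw", -np.arctan(k[0]))
# handle, blade
mh=((hsv[...,2]<75)&(hsv[...,1]>80)).astype(np.uint8); h=biggest(mh,(155,210,190,280))
ph=ray_plane(c,h,10); rect=cv2.minAreaRect(ph[:,:2].astype(np.float32)); print("handle",rect, cv2.boxPoints(rect).round(1).tolist())
g=cv2.absdiff(im[...,0],im[...,2]).astype(int); mb=((im[...,0].astype(int)-im[...,2])>12).astype(np.uint8); bl=biggest(mb,(155,150,205,215))
pb=ray_plane(c,bl,2); rect=cv2.minAreaRect(pb[:,:2].astype(np.float32)); print("blade",rect,cv2.boxPoints(rect).round(1).tolist())
# oatcakes: lighter than the board
for roi in ((328,125,382,178),(265,132,300,165)):
    mo=((hsv[...,0]<20)&(hsv[...,1]>70)&(hsv[...,2]>hsv[int(200*.64),int(450*.64),2]+25)).astype(np.uint8)
    mo=cv2.morphologyEx(mo,cv2.MORPH_CLOSE,np.ones((5,5),np.uint8)); o=biggest(mo,roi)
    po=ray_plane(c,o,31); print("oat",cv2.minEnclosingCircle(po[:,:2].astype(np.float32)), cv2.fitEllipse(po[:,:2].astype(np.float32)))
E
```

```text
(556, 238) [ 13 101  91]
(545, 260) [ 14  99 126]
(441, 234) [ 13 108  90]
(450, 200) [ 14 127  90]
(590, 245) [ 15 111  99]
(270, 385) [ 11 149  53]
(283, 285) [111  50 138]
(330, 420) [ 20  18 130]
bbox (241, 45, 153, 129)
near edge x= [5.77971360e-03 6.61940279e+02] yaw -0.005779649248716703
handle ((448.4222717285156, 259.8870544433594), (15.84708309173584, 126.00753784179688), 85.43728637695312) [[385.0, 257.0], [510.6000061035156, 247.0], [511.8999938964844, 262.79998779296875], [386.20001220703125, 272.79998779296875]]
blade ((598.3683471679688, 248.765380859375), (63.406883239746094, 88.55426788330078), 85.63260650634766) [[551.7999877929688, 220.5], [640.0999755859375, 213.8000030517578], [644.9000244140625, 277.0], [556.5999755859375, 283.70001220703125]]
oat ((675.9102783203125, -157.35328674316406), 48.655033111572266) ((675.182373046875, -156.162353515625), (88.18156433105469, 95.09651947021484), 114.4539566040039)
oat ((676.5578002929688, 11.618823051452637), 28.698240280151367) ((676.874755859375, 11.383070945739746), (50.81474685668945, 52.127716064453125), 134.38050842285156)
```

Run:
```python
from h import *
from cell import bot
s=bot.sense(); print(jog(s,[493,256.5,70],down(-0.075)))
```

```text
(array([-36.74, -28.25,  14.36]), array([-0.001, -0.   , -0.294]))
```

>>> jog_arm(plan=[{"gripper": -0.4, "tx": -2.4, "ty": -1.9, "tz": 0}, {"tx": -3.6, "ty": -2.8, "tz": 0.5}, {"tx": -3.6, "ty": -2.8, "tz": 0.5}, {"tx": -3.6, "ty": -2.8, "tz": 0.5}, {"tx": -3.6, "ty": -2.8, "tz": 1.0}])

```text
schema error: expected keys gripper, tx, ty, tz, ax, ay, az
```

>>> jog_arm(plan=[{"tx": -3.6, "ty": -2.8, "tz": 1.5}, {"tx": -3.6, "ty": -2.8, "tz": 1.5}, {"tx": -3.6, "ty": -2.8, "tz": 1.5}, {"tx": -3.6, "ty": -2.8, "tz": 2.0}, {"tx": -2.7, "ty": -1.9, "tz": 2.0}])

```text
schema error: expected keys gripper, tx, ty, tz, ax, ay, az
```

>>> jog_arm(plan=[{"tx": -2.0, "ty": -1.4, "tz": 1.0}, {"az": -0.147}, {"az": -0.147}, {}, {}])

```text
schema error: expected keys gripper, tx, ty, tz, ax, ay, az
```

Run:
```python
from h import *
from cell import bot,imaging
s=bot.sense(); print(s["time"],s["ee_pos"],s["grip_width"],jog(s,[493,256.5,2.5],down(-0.075)))
c=imaging.capture("wrist"); pickle.dump(c,open("w1.pkl","wb")); cv2.imwrite("pics/w1.png",c["image"])
```

```text
0.1 [252.19545684 652.58576789 213.35217162] 91.1163856135262 (array([-36.74, -28.24,  21.11]), array([-0.001, -0.   , -0.294]))
```

View pics/w1.png

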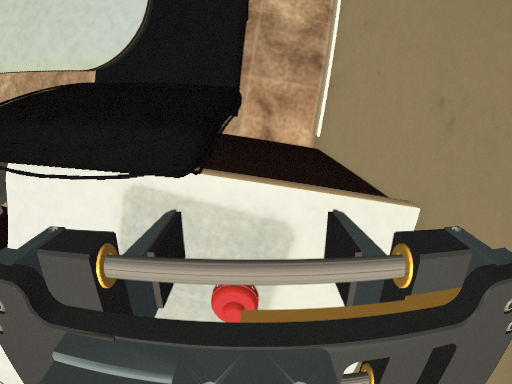

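The moves were refused because every row needs all the keys. The wrist picture still shows the start pose, with the fingers at (165,260) and (350,260) and the red lid at (235,300) below.

>>> jog_arm(plan=[{"gripper": -0.4, "tx": -2.4, "ty": -1.9, "tz": 0, "ax": 0, "ay": 0, "az": 0}, {"gripper": -0.4, "tx": -3.6, "ty": -2.8, "tz": 0.5, "ax": 0, "ay": 0, "az": 0}, {"gripper": -0.4, "tx": -3.6, "ty": -2.8, "tz": 0.5, "ax": 0, "ay": 0, "az": 0}, {"gripper": -0.4, "tx": -3.6, "ty": -2.8, "tz": 0.5, "ax": 0, "ay": 0, "az": 0}, {"gripper": -0.4, "tx": -3.6, "ty": -2.8, "tz": 1.0, "ax": 0, "ay": 0, "az": 0}])

```text
time: 0.65
ee_pos: [362.6, 468.8, 189.1]
ee_rot: [0.0, 0.183, 0.983, 0.0]
contact_force: [0.9, 0.1, -0.2]
grip_width: 64.0
finger_force: 0.0
```

>>> jog_arm(plan=[{"gripper": -0.4, "tx": -3.6, "ty": -2.8, "tz": 1.5, "ax": 0, "ay": 0, "az": 0}, {"gripper": -0.4, "tx": -3.6, "ty": -2.8, "tz": 1.5, "ax": 0, "ay": 0, "az": 0}, {"gripper": -0.4, "tx": -3.6, "ty": -2.8, "tz": 1.5, "ax": 0, "ay": 0, "az": 0}, {"gripper": -0.4, "tx": -3.6, "ty": -2.8, "tz": 2.0, "ax": 0, "ay": 0, "az": 0}, {"gripper": -0.4, "tx": -2.7, "ty": -1.9, "tz": 2.0, "ax": 0, "ay": 0, "az": 0}])

```text
time: 1.15
ee_pos: [475.0, 284.1, 103.4]
ee_rot: [0.0, 0.184, 0.983, 0.0]
contact_force: [0.7, 1.2, 0.9]
grip_width: 63.8
finger_force: 0.0
```

>>> jog_arm(plan=[{"gripper": -0.4, "tx": -2.0, "ty": -1.4, "tz": 1.0, "ax": 0, "ay": 0, "az": 0}, {"gripper": -0.4, "tx": 0, "ty": 0, "tz": 0, "ax": 0, "ay": 0, "az": -0.147}, {"gripper": -0.4, "tx": 0, "ty": 0, "tz": 0, "ax": 0, "ay": 0, "az": -0.147}, {"gripper": -0.4, "tx": 0, "ty": 0, "tz": 0, "ax": 0, "ay": 0, "az": 0}, {"gripper": -0.4, "tx": 0, "ty": 0, "tz": 0, "ax": 0, "ay": 0, "az": 0}])

```text
time: 1.65
ee_pos: [487.6, 266.1, 93.9]
ee_rot: [-0.0, 0.04, 0.999, -0.0]
contact_force: [-0.3, 1.0, -0.2]
grip_width: 64.1
finger_force: 0.0
```

Run:
```python
from h import *
from cell import bot,imaging
s=bot.sense(); print(s["time"],s["ee_pos"],s["grip_width"],jog(s,[493,256.5,2.5],down(-0.075)))
c=imaging.capture("wrist"); pickle.dump(c,open("w1.pkl","wb")); cv2.imwrite("pics/w1b.png",c["image"])
```

```text
1.65 [487.61595915 266.11802346  93.8998993 ] 64.06739101836845 (array([-0.61, -0.92,  9.14]), array([-0.   , -0.   , -0.004]))
```

View pics/w1b.png

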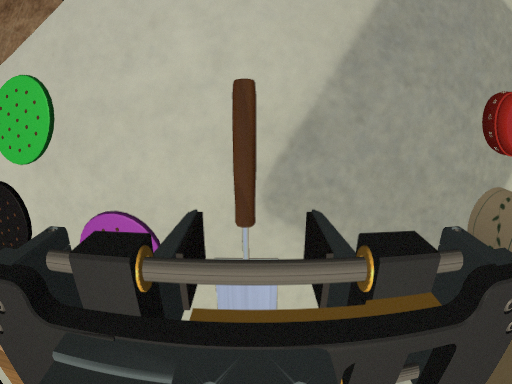

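The handle lies vertical at column 244, well aligned between the fingers (midpoint about 254), which matches the computed 9 mm offset.

>>> jog_arm(plan=[{"gripper": -0.4, "tx": -0.6, "ty": -0.9, "tz": 1, "ax": 0, "ay": 0, "az": 0}, {"gripper": -0.4, "tx": 0, "ty": 0, "tz": 3, "ax": 0, "ay": 0, "az": 0}, {"gripper": -0.4, "tx": 0, "ty": 0, "tz": 3, "ax": 0, "ay": 0, "az": 0}, {"gripper": -0.4, "tx": 0, "ty": 0, "tz": 1.5, "ax": 0, "ay": 0, "az": 0}, {"gripper": -0.4, "tx": 0, "ty": 0, "tz": 0.6, "ax": 0, "ay": 0, "az": 0}])

```text
time: 2.2
ee_pos: [492.3, 256.0, 1.2]
ee_rot: [-0.001, 0.038, 0.999, -0.001]
contact_force: [-0.6, -0.8, -0.7]
grip_width: 64.0
finger_force: 0.0
```

>>> jog_arm(plan=[{"gripper": 1, "tx": 0, "ty": 0, "tz": 0, "ax": 0, "ay": 0, "az": 0}, {"gripper": 1, "tx": 0, "ty": 0, "tz": 0, "ax": 0, "ay": 0, "az": 0}, {"gripper": 1, "tx": 0, "ty": 0, "tz": 0, "ax": 0, "ay": 0, "az": 0}, {"gripper": 1, "tx": 0, "ty": 0, "tz": 0, "ax": 0, "ay": 0, "az": 0}, {"gripper": 1, "tx": 0, "ty": 0, "tz": 0, "ax": 0, "ay": 0, "az": 0}], grip_force=45)

```text
time: 2.7
ee_pos: [493.4, 256.8, 3.5]
ee_rot: [0.0, 0.037, 0.999, 0.0]
contact_force: [-0.4, 0.4, -0.2]
grip_width: 26.9
finger_force: 0.0
```

>>> jog_arm(plan=[{"gripper": 1, "tx": 0, "ty": 0, "tz": 0, "ax": 0, "ay": 0, "az": 0}, {"gripper": 1, "tx": 0, "ty": 0, "tz": 0, "ax": 0, "ay": 0, "az": 0}, {"gripper": 1, "tx": 0, "ty": 0, "tz": 0, "ax": 0, "ay": 0, "az": 0}, {"gripper": 1, "tx": 0, "ty": 0, "tz": 0, "ax": 0, "ay": 0, "az": 0}, {"gripper": 1, "tx": 0, "ty": 0, "tz": 0, "ax": 0, "ay": 0, "az": 0}])

```text
time: 3.2
ee_pos: [493.2, 256.8, 3.2]
ee_rot: [0.0, 0.037, 0.999, 0.0]
contact_force: [-1.7, 0.9, 5.9]
grip_width: 18.2
finger_force: 45.0
```

>>> jog_arm(plan=[{"gripper": 1, "tx": 0, "ty": 0, "tz": -0.5, "ax": 0, "ay": 0, "az": 0}, {"gripper": 1, "tx": 0, "ty": 0, "tz": -1.5, "ax": 0, "ay": 0, "az": 0}, {"gripper": 1, "tx": 0, "ty": 0, "tz": -2, "ax": 0, "ay": 0, "az": 0}, {"gripper": 1, "tx": 0, "ty": 0, "tz": -2, "ax": 0, "ay": 0, "az": 0}, {"gripper": 1, "tx": 0, "ty": 0, "tz": -1, "ax": 0, "ay": 0, "az": 0}])

```text
time: 3.7
ee_pos: [493.8, 257.0, 75.3]
ee_rot: [0.001, 0.037, 0.999, 0.001]
contact_force: [0.5, 0.6, -0.5]
grip_width: 18.5
finger_force: 45.0
```

Run:
```python
from h import *
from cell import bot,imaging
s=bot.sense(); print(s["time"],s["ee_pos"],s["grip_width"],jog(s,[451,-157,80],down(-0.006)))
```

```text
3.7 [493.81697596 257.01861495  75.34628858] 18.46558571519287 (array([  1.18, -41.61,  -0.52]), array([ 0.001,  0.002, -0.069]))
```

>>> jog_arm(plan=[{"gripper": 1, "tx": 0, "ty": -1.5, "tz": 0, "ax": 0, "ay": 0, "az": 0}, {"gripper": 1, "tx": 0, "ty": -3, "tz": 0, "ax": 0, "ay": 0, "az": 0}, {"gripper": 1, "tx": 0, "ty": -4, "tz": 0, "ax": 0, "ay": 0, "az": 0}, {"gripper": 1, "tx": 0, "ty": -4, "tz": 0, "ax": 0, "ay": 0, "az": 0}, {"gripper": 1, "tx": 0, "ty": -4, "tz": 0, "ax": 0, "ay": 0, "az": 0}])

```text
time: 4.2
ee_pos: [479.5, 90.0, 72.4]
ee_rot: [-0.0, 0.037, 0.999, -0.0]
contact_force: [0.5, -0.4, -1.2]
grip_width: 18.6
finger_force: 45.0
```

>>> jog_arm(plan=[{"gripper": 1, "tx": 0, "ty": -4, "tz": 0, "ax": 0, "ay": 0, "az": 0}, {"gripper": 1, "tx": 0, "ty": -4, "tz": 0, "ax": 0, "ay": 0, "az": 0}, {"gripper": 1, "tx": 0, "ty": -4, "tz": 0, "ax": 0, "ay": 0, "az": 0}, {"gripper": 1, "tx": 0, "ty": -4, "tz": 0, "ax": 0, "ay": 0, "az": 0}, {"gripper": 1, "tx": 0, "ty": -4, "tz": 0, "ax": 0, "ay": 0, "az": 0}])

```text
time: 4.7
ee_pos: [464.3, -109.3, 72.4]
ee_rot: [-0.0, 0.037, 0.999, 0.0]
contact_force: [0.8, -0.3, -1.2]
grip_width: 18.3
finger_force: 45.0
```

>>> jog_arm(plan=[{"gripper": 1, "tx": 0.5, "ty": -3, "tz": 0, "ax": 0, "ay": 0, "az": 0}, {"gripper": 1, "tx": 0.5, "ty": -1.5, "tz": 0, "ax": 0, "ay": 0, "az": 0}, {"gripper": 1, "tx": 0, "ty": -0.6, "tz": 0, "ax": 0, "ay": 0, "az": -0.069}, {"gripper": 1, "tx": 0, "ty": 0, "tz": 0, "ax": 0, "ay": 0, "az": 0}, {"gripper": 1, "tx": 0, "ty": 0, "tz": 0, "ax": 0, "ay": 0, "az": 0}])

```text
time: 5.2
ee_pos: [451.3, -157.4, 72.5]
ee_rot: [-0.0, 0.004, 1.0, 0.0]
contact_force: [-0.1, 0.3, -0.8]
grip_width: 18.2
finger_force: 45.0
```

Run:
```python
from h import *
from cell import bot,imaging
s=bot.sense(); print(s["time"],s["ee_pos"],s["grip_width"],jog(s,[451,-157,80],down(-0.006)))
d={n:imaging.capture(n) for n in ("side","top")}; pickle.dump(d,open("cap1.pkl","wb"))
v=np.hstack([cv2.resize(d["side"]["image"][130:330,150:450],(400,267)),cv2.resize(d["top"]["image"][100:300,200:500],(400,267))])
cv2.imwrite("pics/s1.png",np.vstack([v]))
```

```text
5.2 [ 451.29270353 -157.44659557   72.54031124] 18.213965090611364 (array([ 0.03,  0.04, -0.75]), array([ 0.   , -0.001, -0.002]))
```

View pics/s1.png

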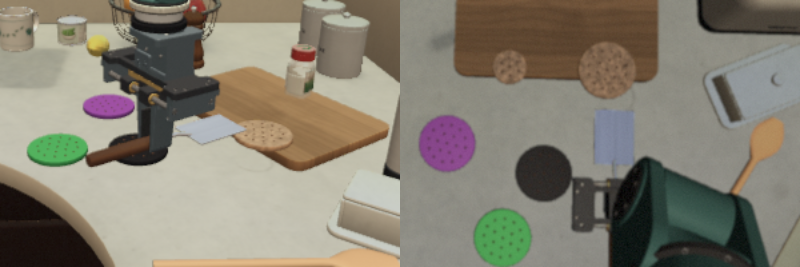

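The left (side) part shows the spatula held across the handle, with its blade at (210,128) just short of the large oatcake. The right (top) part shows the blade at (614,137), centred below the oatcake at (607,70). I'll measure the blade height and tilt from depth.

```bash
cat >> h.py <<'E'
def cloud(c):
    f=c["image"].shape[0]/2/np.tan(np.radians(c["vfov"]/2)); v,u=np.mgrid[:384,:512]; z=c["depth"]
    P=np.stack([(u-c["cx"])/f*z,-(v-c["cy"])/f*z,-z],-1); return P@c["T"][:3,:3].T+c["T"][:3,3]
def blade(c,lo,hi,zmin=30,zmax=200):
    P=cloud(c); im=c["image"].astype(int); m=((im[...,0]-im[...,2])>12)&(P[...,2]>zmin)&(P[...,2]<zmax)&(c["depth"]>0)
    m&=(P[...,0]>lo[0])&(P[...,0]<hi[0])&(P[...,1]>lo[1])&(P[...,1]<hi[1])
    k=cv2.erode(m.astype(np.uint8),np.ones((3,3)))>0; q=P[k]; A=np.c_[q[:,:2]-q[:,:2].mean(0),np.ones(len(q))]
    s=np.linalg.lstsq(A,q[:,2],rcond=None)[0]; cs,_=cv2.findContours(m.astype(np.uint8),cv2.RETR_EXTERNAL,cv2.CHAIN_APPROX_NONE)
    ct=max(cs,key=cv2.contourArea)[:,0]; r=cv2.minAreaRect(ray_plane(c,ct,s[2])[:,:2].astype(np.float32))
    return dict(n=len(q),slope=s[:2].round(4),z=s[2].round(2),centre=q[:,:2].mean(0).round(1),rect=r,box=cv2.boxPoints(r).round(1).tolist())
E
python3 - <<'E'
from h import *
d=pickle.load(open("cap1.pkl","rb"))
for n in d: print(n,blade(d[n],(480,-230),(625,-80)))
P=cloud(d["top"])
# check depth calibration: worktop and board heights, oatcake top
for u,v,t in ((350,205,"table"),(270,300,"table2"),(345,110,"board"),(355,150,"oat")): print(t,np.median(P[v-3:v+4,u-3:u+4].reshape(-1,3),axis=0).round(1), P[v-3:v+4,u-3:u+4,2].std().round(2))
E
```

```text
side {'n': 52, 'slope': array([-0.0048, -0.0076]), 'z': np.float64(73.57), 'centre': array([ 554.3, -170. ]), 'rect': ((556.446533203125, -161.13885498046875), (59.07870864868164, 85.88801574707031), 89.17415618896484), 'box': [[513.0999755859375, -190.10000610351562], [599.0, -191.3000030517578], [599.7999877929688, -132.1999969482422], [513.9000244140625, -131.0]]}
top {'n': 998, 'slope': array([-0.0023,  0.0012]), 'z': np.float64(72.97), 'centre': array([ 557.6, -157.5]), 'rect': ((555.4815063476562, -157.5113525390625), (63.4793586730957, 91.88701629638672), 88.39380645751953), 'box': [[508.70001220703125, -188.0], [600.5, -190.5], [602.2999877929688, -127.0999984741211], [510.3999938964844, -124.5]]}
table [ 550.1 -135.6   73. ] 1.57
table2 [329.8  30.5   1.2] 3.79
board [ 778.2 -135.8   20.8] 1.75
oat [ 681.1 -157.    31.8] 1.61
```

>>> jog_arm(plan=[{"gripper": 1, "tx": 0, "ty": 0, "tz": 1, "ax": 0, "ay": 0, "az": 0}, {"gripper": 1, "tx": 0, "ty": 0, "tz": 1.5, "ax": 0, "ay": 0, "az": 0}, {"gripper": 1, "tx": 0, "ty": 0, "tz": 1.5, "ax": 0, "ay": 0, "az": 0}, {"gripper": 1, "tx": 0, "ty": 0, "tz": 1, "ax": 0, "ay": 0, "az": 0}, {"gripper": 1, "tx": 0, "ty": 0, "tz": 0.7, "ax": 0, "ay": 0, "az": 0}])

```text
time: 5.8
ee_pos: [451.6, -157.0, 14.8]
ee_rot: [-0.001, 0.003, 1.0, 0.0]
contact_force: [0.4, -0.4, 0.0]
grip_width: 18.2
finger_force: 45.0
```

>>> jog_arm(plan=[{"gripper": 1, "tx": 0, "ty": 0, "tz": 0, "ax": 0, "ay": 0, "az": 0}, {"gripper": 1, "tx": -0.5, "ty": 0, "tz": 0, "ax": 0, "ay": 0, "az": 0}, {"gripper": 1, "tx": -0.5, "ty": 0, "tz": 0, "ax": 0, "ay": 0, "az": 0}, {"gripper": 1, "tx": 0, "ty": 0, "tz": 0, "ax": 0, "ay": 0, "az": 0}, {"gripper": 1, "tx": 0, "ty": 0, "tz": 0, "ax": 0, "ay": 0, "az": 0}])

```text
time: 6.3
ee_pos: [462.4, -157.6, 16.3]
ee_rot: [0.0, 0.003, 1.0, -0.0]
contact_force: [-0.5, -0.7, -0.1]
grip_width: 18.2
finger_force: 45.0
```

Run:
```python
from h import *
from cell import bot,imaging
s=bot.sense(); print(s["time"],s["ee_pos"],s["grip_width"])
c=imaging.capture("top"); pickle.dump(c,open("t2.pkl","wb")); print(blade(c,(480,-230),(625,-80),zmin=8))
d=imaging.capture("side"); cv2.imwrite("pics/s2.png",cv2.resize(d["image"][180:280,250:410],(800,500),interpolation=cv2.INTER_CUBIC))
```

```text
6.3 [ 462.37369941 -157.56529976   16.27539171] 18.208657811918407
{'n': 834, 'slope': array([-0.0002,  0.0067]), 'z': np.float64(16.84), 'centre': array([ 567.6, -157.8]), 'rect': ((567.97900390625, -157.64634704589844), (88.69145202636719, 62.64867401123047), 0.07724539935588837), 'box': [[523.5999755859375, -126.4000015258789], [523.7000122070312, -189.0], [612.4000244140625, -188.89999389648438], [612.2999877929688, -126.30000305175781]]}
```

View pics/s2.png

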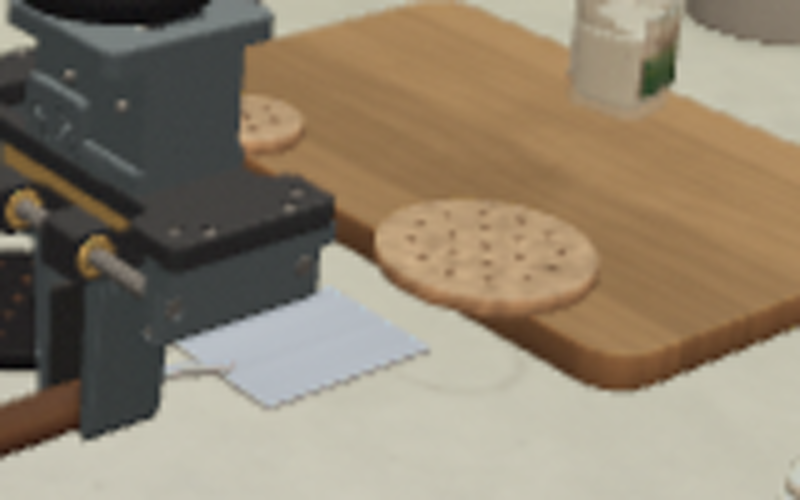

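The blade is level about 16.5 mm up, its front edge at (350,380)–(425,350) pointing under the oatcake's overhang. Inserting now.

>>> jog_arm(plan=[{"gripper": 1, "tx": -0.5, "ty": 0, "tz": 0.1, "ax": 0, "ay": 0, "az": 0}, {"gripper": 1, "tx": -0.8, "ty": 0, "tz": 0, "ax": 0, "ay": 0, "az": 0}, {"gripper": 1, "tx": -0.8, "ty": 0, "tz": 0, "ax": 0, "ay": 0, "az": 0}, {"gripper": 1, "tx": -0.8, "ty": 0, "tz": 0, "ax": 0, "ay": 0, "az": 0}, {"gripper": 1, "tx": -0.5, "ty": 0, "tz": 0, "ax": 0, "ay": 0, "az": 0}])

```text
time: 6.9
ee_pos: [497.1, -157.8, 15.0]
ee_rot: [0.0, 0.003, 1.0, -0.0]
contact_force: [-0.2, 0.3, -1.7]
grip_width: 18.4
finger_force: 45.0
```

>>> jog_arm(plan=[{"gripper": 1, "tx": -0.4, "ty": 0, "tz": 0, "ax": 0, "ay": 0, "az": 0}, {"gripper": 1, "tx": 0, "ty": 0, "tz": -0.2, "ax": 0, "ay": 0, "az": 0}, {"gripper": 1, "tx": 0, "ty": 0, "tz": -0.3, "ax": 0, "ay": 0, "az": 0}, {"gripper": 1, "tx": 0, "ty": 0, "tz": -0.3, "ax": 0, "ay": 0, "az": 0}, {"gripper": 1, "tx": 0, "ty": 0, "tz": -0.3, "ax": 0, "ay": 0, "az": 0}])

```text
time: 7.4
ee_pos: [499.7, -157.7, 26.3]
ee_rot: [-0.0, 0.003, 1.0, 0.0]
contact_force: [0.3, 0.1, -1.2]
grip_width: 18.4
finger_force: 45.0
```

Run:
```python
from h import *
from cell import bot,imaging
s=bot.sense(); p=s["ee_pos"]; print(s["time"],p,s["contact_force"])
# arc: front edge F=(p.x+150,z=p.z top); pivot (726,21)
F=np.array([p[0]+150,p[2]]); v=F-[726,21]; r=np.hypot(*v); a0=np.arctan2(v[1],-v[0]); print("r",r,"phi",np.degrees(a0))
L=0
for a in list(np.arange(20,101,10)): q=[726-r*np.cos(np.radians(a)),21+r*np.sin(np.radians(a))]; print(a,"TCP x,z",round(q[0]-150,1),round(q[1],1))
c=imaging.capture("top"); P=cloud(c); hsv=cv2.cvtColor(c["image"],cv2.COLOR_BGR2HSV)
m=(abs(P[...,1]+157)<15)&(P[...,0]>620)&(P[...,0]<740)&(P[...,2]>15)
for x in range(625,740,10): k=m&(abs(P[...,0]-x)<5); print(x,np.median(P[k][:,2]).round(1) if k.any() else None,end="; ")
```

```text
7.4 [ 499.74501614 -157.69910186   26.26514177] [ 0.29501765  0.12299043 -1.17697789]
r 76.43653760323139 phi 3.94980572284127
20 TCP x,z 504.2 47.1
30 TCP x,z 509.8 59.2
40 TCP x,z 517.4 70.1
50 TCP x,z 526.9 79.6
60 TCP x,z 537.8 87.2
70 TCP x,z 549.9 92.8
80 TCP x,z 562.7 96.3
90 TCP x,z 576.0 97.4
100 TCP x,z 589.3 96.3
625 26.5; 635 37.1; 645 36.7; 655 35.7; 665 35.1; 675 35.5; 685 34.1; 695 33.1; 705 32.7; 715 32.0; 725 31.5; 735 511.3;
```

>>> jog_arm(plan=[{"gripper": 1, "tx": -0.05, "ty": 0, "tz": -0.5, "ax": 0, "ay": 0, "az": 0}, {"gripper": 1, "tx": -0.1, "ty": 0, "tz": -0.5, "ax": 0, "ay": 0, "az": 0}, {"gripper": 1, "tx": -0.15, "ty": 0, "tz": -0.5, "ax": 0, "ay": 0, "az": 0}, {"gripper": 1, "tx": -0.15, "ty": 0, "tz": -0.5, "ax": 0, "ay": 0, "az": 0}, {"gripper": 1, "tx": -0.15, "ty": 0, "tz": -0.4, "ax": 0, "ay": 0, "az": 0}])

```text
time: 7.95
ee_pos: [506.2, -157.8, 50.5]
ee_rot: [0.0, 0.003, 1.0, -0.0]
contact_force: [0.0, 0.6, -1.8]
grip_width: 18.4
finger_force: 45.0
```

>>> jog_arm(plan=[{"gripper": 1, "tx": -0.2, "ty": 0, "tz": -0.4, "ax": 0, "ay": 0, "az": 0}, {"gripper": 1, "tx": -0.2, "ty": 0, "tz": -0.4, "ax": 0, "ay": 0, "az": 0}, {"gripper": 1, "tx": -0.2, "ty": 0, "tz": -0.4, "ax": 0, "ay": 0, "az": 0}, {"gripper": 1, "tx": -0.25, "ty": 0, "tz": -0.4, "ax": 0, "ay": 0, "az": 0}, {"gripper": 1, "tx": -0.25, "ty": 0, "tz": -0.4, "ax": 0, "ay": 0, "az": 0}])

```text
time: 8.45
ee_pos: [517.2, -157.8, 70.2]
ee_rot: [-0.0, 0.003, 1.0, -0.0]
contact_force: [0.5, 0.5, -1.6]
grip_width: 18.0
finger_force: 45.0
```

Run:
```python
from h import *
from cell import bot,imaging
s=bot.sense(); p=s["ee_pos"]; print(s["time"],p,s["contact_force"])
c=imaging.capture("top"); P=cloud(c)
m=(abs(P[...,1]+157)<15)&(P[...,0]>600)&(P[...,0]<760)&(P[...,2]>15)
for x in range(605,760,10): k=m&(abs(P[...,0]-x)<5); print(x,np.median(P[k][:,2]).round(1) if k.any() else None,end="; ")
d=imaging.capture("side"); cv2.imwrite("pics/s3.png",cv2.resize(d["image"][150:280,250:410],(640,520),interpolation=cv2.INTER_CUBIC))
```

```text
8.45 [ 517.18648831 -157.81674029   70.24997145] [ 0.54974506  0.5184697  -1.59320001]
605 70.6; 615 70.7; 625 70.3; 635 70.6; 645 70.1; 655 86.1; 665 85.5; 675 78.1; 685 69.6; 695 61.0; 705 51.9; 715 44.3; 725 36.1; 735 511.5; 745 502.3; 755 20.8;
```

View pics/s3.png

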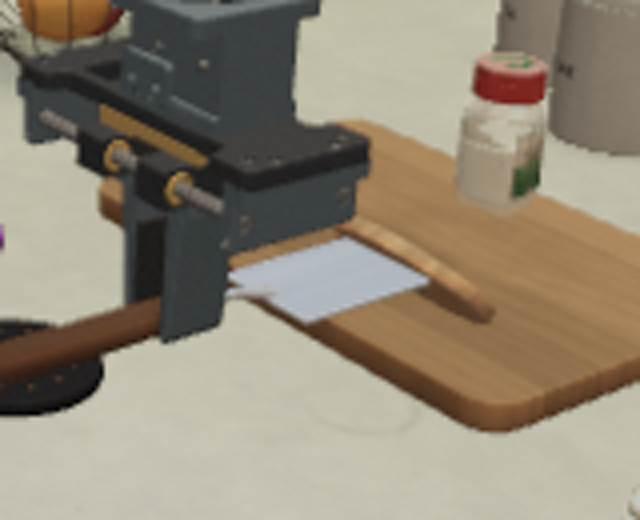

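The oatcake is tilted about 40° and pivots on its far edge at about (490,315). The blade's front edge bears on its underside at (425,280). Continuing along the arc.

>>> jog_arm(plan=[{"gripper": 1, "tx": -0.3, "ty": 0, "tz": -0.35, "ax": 0, "ay": 0, "az": 0}, {"gripper": 1, "tx": -0.3, "ty": 0, "tz": -0.3, "ax": 0, "ay": 0, "az": 0}, {"gripper": 1, "tx": -0.35, "ty": 0, "tz": -0.3, "ax": 0, "ay": 0, "az": 0}, {"gripper": 1, "tx": -0.35, "ty": 0, "tz": -0.25, "ax": 0, "ay": 0, "az": 0}, {"gripper": 1, "tx": -0.35, "ty": 0, "tz": -0.25, "ax": 0, "ay": 0, "az": 0}])

```text
time: 9.05
ee_pos: [533.8, -157.9, 84.7]
ee_rot: [0.0, 0.003, 1.0, -0.0]
contact_force: [-0.2, -0.4, -0.4]
grip_width: 18.3
finger_force: 45.0
```

>>> jog_arm(plan=[{"gripper": 1, "tx": -0.4, "ty": 0, "tz": -0.25, "ax": 0, "ay": 0, "az": 0}, {"gripper": 1, "tx": -0.4, "ty": 0, "tz": -0.2, "ax": 0, "ay": 0, "az": 0}, {"gripper": 1, "tx": -0.4, "ty": 0, "tz": -0.2, "ax": 0, "ay": 0, "az": 0}, {"gripper": 1, "tx": -0.4, "ty": 0, "tz": -0.15, "ax": 0, "ay": 0, "az": 0}, {"gripper": 1, "tx": -0.4, "ty": 0, "tz": -0.15, "ax": 0, "ay": 0, "az": 0}])

```text
time: 9.55
ee_pos: [553.8, -158.0, 94.1]
ee_rot: [-0.0, 0.003, 1.0, 0.0]
contact_force: [-0.8, 0.1, -1.2]
grip_width: 18.2
finger_force: 45.0
```

Run:
```python
from h import *
from cell import bot,imaging
s=bot.sense(); p=s["ee_pos"]; print(s["time"],p,s["contact_force"])
c=imaging.capture("top"); P=cloud(c)
m=(abs(P[...,1]+157)<15)&(P[...,0]>650)&(P[...,0]<770)&(P[...,2]>15)
for x in range(655,770,5): k=m&(abs(P[...,0]-x)<2.5); print(x,np.median(P[k][:,2]).round(1) if k.any() else None,end="; ")
```

```text
9.55 [ 553.81521967 -158.0212757    94.05450101] [-0.79998128  0.06157872 -1.22626   ]
655 94.5; 660 94.0; 665 94.9; 670 94.7; 675 94.6; 680 94.2; 685 94.6; 690 94.5; 695 94.4; 700 96.9; 705 116.3; 710 110.5; 715 23.1; 720 21.7; 725 60.9; 730 519.0; 735 514.8; 740 507.0; 745 501.7; 750 488.9; 755 21.0; 760 20.2; 765 20.4;
```

>>> jog_arm(plan=[{"gripper": 1, "tx": -0.4, "ty": 0, "tz": -0.1, "ax": 0, "ay": 0, "az": 0}, {"gripper": 1, "tx": -0.4, "ty": 0, "tz": -0.1, "ax": 0, "ay": 0, "az": 0}, {"gripper": 1, "tx": -0.4, "ty": 0, "tz": -0.1, "ax": 0, "ay": 0, "az": 0}, {"gripper": 1, "tx": -0.4, "ty": 0, "tz": 0, "ax": 0, "ay": 0, "az": 0}, {"gripper": 1, "tx": -0.4, "ty": 0, "tz": 0, "ax": 0, "ay": 0, "az": 0}])

```text
time: 10.1
ee_pos: [573.9, -158.1, 97.0]
ee_rot: [0.0, 0.003, 1.0, -0.0]
contact_force: [0.7, -0.3, -1.0]
grip_width: 18.3
finger_force: 45.0
```

>>> jog_arm(plan=[{"gripper": 1, "tx": -0.4, "ty": 0, "tz": 0, "ax": 0, "ay": 0, "az": 0}, {"gripper": 1, "tx": -0.4, "ty": 0, "tz": 0, "ax": 0, "ay": 0, "az": 0}, {"gripper": 1, "tx": -0.4, "ty": 0, "tz": 0, "ax": 0, "ay": 0, "az": 0}, {"gripper": 1, "tx": -0.4, "ty": 0, "tz": 0, "ax": 0, "ay": 0, "az": 0}, {"gripper": 1, "tx": -0.4, "ty": 0, "tz": 0, "ax": 0, "ay": 0, "az": 0}])

```text
time: 10.6
ee_pos: [593.8, -158.3, 96.9]
ee_rot: [-0.0, 0.003, 1.0, 0.0]
contact_force: [-0.6, -0.0, -0.7]
grip_width: 18.8
finger_force: 45.0
```

Run:
```python
from h import *
from cell import bot,imaging
s=bot.sense(); p=s["ee_pos"]; print(s["time"],p,s["contact_force"])
c=imaging.capture("top"); P=cloud(c)
m=(abs(P[...,1]+157)<15)&(P[...,0]>650)&(P[...,0]<870)&(P[...,2]>15)
for x in range(655,870,8): k=m&(abs(P[...,0]-x)<4); print(x,np.median(P[k][:,2]).round(1) if k.any() else None,end="; ")
d=imaging.capture("side")
v=np.hstack([cv2.resize(d["image"][130:280,250:450],(400,300)),cv2.resize(c["image"][40:190,210:410],(400,300))])
cv2.imwrite("pics/s4.png",v)
```

```text
10.6 [ 593.79033045 -158.26392779   96.89821151] [-0.62211665 -0.01814005 -0.70969783]
655 98.4; 663 95.2; 671 96.9; 679 97.8; 687 97.9; 695 97.2; 703 97.3; 711 97.2; 719 97.6; 727 97.9; 735 511.3; 743 504.4; 751 498.8; 759 None; 767 31.9; 775 31.7; 783 31.7; 791 32.0; 799 31.4; 807 32.2; 815 31.2; 823 31.8; 831 32.4; 839 21.5; 847 21.0; 855 21.1; 863 21.4;
```

View pics/s4.png

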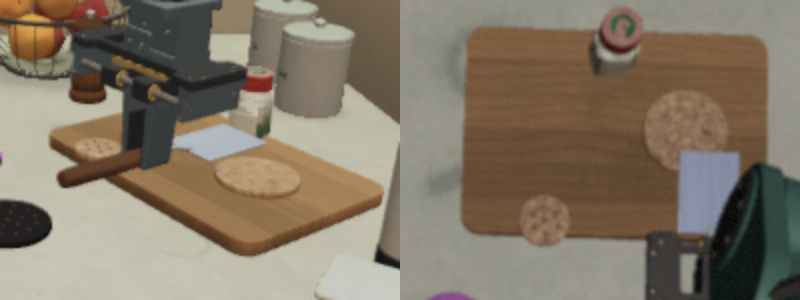

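The oatcake now lies flat on the board, plain side up: (258,178) in the side part, (685,130) in the top part, top at z ≈ 31.5. The small oatcake is still in place at (545,220). Next I back off and lay the spatula on the worktop in front of the board.

>>> jog_arm(plan=[{"gripper": 1, "tx": 1.5, "ty": 0, "tz": 0, "ax": 0, "ay": 0, "az": 0}, {"gripper": 1, "tx": 2.5, "ty": -0.3, "tz": 0, "ax": 0, "ay": 0, "az": 0}, {"gripper": 1, "tx": 3, "ty": -0.3, "tz": 0, "ax": 0, "ay": 0, "az": 0}, {"gripper": 1, "tx": 3, "ty": -0.3, "tz": 0, "ax": 0, "ay": 0, "az": 0}, {"gripper": 1, "tx": 1.8, "ty": -0.3, "tz": 0, "ax": 0, "ay": 0, "az": 0}])

```text
time: 11.2
ee_pos: [472.0, -169.1, 96.5]
ee_rot: [-0.001, 0.003, 1.0, 0.0]
contact_force: [0.3, -0.8, -1.3]
grip_width: 18.5
finger_force: 45.0
```

>>> jog_arm(plan=[{"gripper": 1, "tx": 0, "ty": 0, "tz": 1, "ax": 0, "ay": 0, "az": 0}, {"gripper": 1, "tx": 0, "ty": 0, "tz": 2.2, "ax": 0, "ay": 0, "az": 0}, {"gripper": 1, "tx": 0, "ty": 0, "tz": 2.2, "ax": 0, "ay": 0, "az": 0}, {"gripper": 1, "tx": 0, "ty": 0, "tz": 2, "ax": 0, "ay": 0, "az": 0}, {"gripper": 1, "tx": 0, "ty": 0, "tz": 1, "ax": 0, "ay": 0, "az": 0}])

```text
time: 11.7
ee_pos: [474.4, -169.1, 11.2]
ee_rot: [-0.001, 0.003, 1.0, 0.0]
contact_force: [-0.5, -1.1, -1.2]
grip_width: 18.5
finger_force: 45.0
```

>>> jog_arm(plan=[{"gripper": 1, "tx": 0, "ty": 0, "tz": 0, "ax": 0, "ay": 0, "az": 0}, {"gripper": 1, "tx": 0, "ty": 0, "tz": 0.2, "ax": 0, "ay": 0, "az": 0}, {"gripper": 1, "tx": 0, "ty": 0, "tz": 0.2, "ax": 0, "ay": 0, "az": 0}, {"gripper": 1, "tx": 0, "ty": 0, "tz": 0.2, "ax": 0, "ay": 0, "az": 0}, {"gripper": 1, "tx": 0, "ty": 0, "tz": 0.1, "ax": 0, "ay": 0, "az": 0}])

```text
time: 12.2
ee_pos: [475.6, -169.6, 6.2]
ee_rot: [0.0, 0.003, 1.0, -0.0]
contact_force: [-0.5, -0.3, -0.4]
grip_width: 18.4
finger_force: 45.0
```

Run:
```python
from h import *
from cell import bot,imaging
s=bot.sense(); p=s["ee_pos"]; print(s["time"],p,s["contact_force"])
c=imaging.capture("top"); print(blade(c,(500,-240),(650,-100),zmin=-5))
```

```text
12.2 [ 475.63594537 -169.64990463    6.21189457] [-0.49586571 -0.27778954 -0.41395945]
{'n': 844, 'slope': array([ 0.0005, -0.0012]), 'z': np.float64(6.72), 'centre': array([ 581.2, -170.3]), 'rect': ((580.754150390625, -170.5570068359375), (89.73744201660156, 61.471771240234375), 0.025698605924844742), 'box': [[535.9000244140625, -139.8000030517578], [535.9000244140625, -201.3000030517578], [625.5999755859375, -201.3000030517578], [625.5999755859375, -139.8000030517578]]}
```

Another 3 mm down, then open part way and lift.

>>> jog_arm(plan=[{"gripper": 1, "tx": 0, "ty": 0, "tz": 0.1, "ax": 0, "ay": 0, "az": 0}, {"gripper": 1, "tx": 0, "ty": 0, "tz": 0.1, "ax": 0, "ay": 0, "az": 0}, {"gripper": 1, "tx": 0, "ty": 0, "tz": 0.1, "ax": 0, "ay": 0, "az": 0}, {"gripper": 1, "tx": 0, "ty": 0, "tz": 0, "ax": 0, "ay": 0, "az": 0}, {"gripper": 1, "tx": 0, "ty": 0, "tz": 0, "ax": 0, "ay": 0, "az": 0}])

```text
time: 12.75
ee_pos: [475.4, -169.6, 3.2]
ee_rot: [-0.0, 0.003, 1.0, 0.0]
contact_force: [-2.6, 0.5, 8.3]
grip_width: 18.2
finger_force: 45.0
```

>>> jog_arm(plan=[{"gripper": 0, "tx": 0, "ty": 0, "tz": 0, "ax": 0, "ay": 0, "az": 0}, {"gripper": 0, "tx": 0, "ty": 0, "tz": 0, "ax": 0, "ay": 0, "az": 0}, {"gripper": 0, "tx": 0, "ty": 0, "tz": 0, "ax": 0, "ay": 0, "az": 0}, {"gripper": 0, "tx": 0, "ty": 0, "tz": 0, "ax": 0, "ay": 0, "az": 0}, {"gripper": 0, "tx": 0, "ty": 0, "tz": 0, "ax": 0, "ay": 0, "az": 0}])

```text
time: 13.25
ee_pos: [475.4, -169.6, 2.9]
ee_rot: [-0.0, 0.003, 1.0, 0.0]
contact_force: [-0.7, 0.2, -0.5]
grip_width: 45.5
finger_force: 0.0
```

>>> jog_arm(plan=[{"gripper": 0, "tx": 0, "ty": 0, "tz": -0.5, "ax": 0, "ay": 0, "az": 0}, {"gripper": 0, "tx": 0, "ty": 0, "tz": -2, "ax": 0, "ay": 0, "az": 0}, {"gripper": 0, "tx": 0, "ty": 0, "tz": -4, "ax": 0, "ay": 0, "az": 0}, {"gripper": 0, "tx": 0, "ty": 0, "tz": -4, "ax": 0, "ay": 0, "az": 0}, {"gripper": 0, "tx": 0, "ty": 0, "tz": -3, "ax": 0, "ay": 0, "az": 0}])

```text
time: 13.75
ee_pos: [475.7, -169.7, 140.5]
ee_rot: [0.001, 0.003, 1.0, -0.0]
contact_force: [0.9, 0.0, -0.0]
grip_width: 45.7
finger_force: 0.0
```

>>> jog_arm(plan=[{"gripper": 0, "tx": 0, "ty": -4, "tz": -2, "ax": 0, "ay": 0, "az": 0}, {"gripper": 0, "tx": 0, "ty": -4, "tz": -1, "ax": 0, "ay": 0, "az": 0}, {"gripper": 0, "tx": 0, "ty": -4, "tz": 0, "ax": 0, "ay": 0, "az": 0}, {"gripper": 0, "tx": 0, "ty": -3, "tz": 0, "ax": 0, "ay": 0, "az": 0}, {"gripper": 0, "tx": 0, "ty": 0, "tz": 0, "ax": 0, "ay": 0, "az": 0}])

```text
time: 14.25
ee_pos: [474.6, -322.6, 168.6]
ee_rot: [0.001, 0.004, 1.0, -0.001]
contact_force: [-0.6, 0.4, -0.3]
grip_width: 45.9
finger_force: 0.0
```

Run:
```python
from h import *
from cell import bot,imaging
s=bot.sense(); p=s["ee_pos"]; print(s["time"],p,s["contact_force"],s["grip_width"])
c=imaging.capture("top"); print(blade(c,(500,-240),(650,-100),zmin=-5))
d=imaging.capture("side")
v=np.hstack([cv2.resize(d["image"],(400,300)),cv2.resize(c["image"][30:300,150:510],(400,300))])
cv2.imwrite("pics/s5.png",v)
```

```text
14.25 [ 474.5818645  -322.56841581  168.59682433] [-0.56965884  0.44553604 -0.30350612] 45.87202899750378
{'n': 843, 'slope': array([0.0028, 0.0066]), 'z': np.float64(3.78), 'centre': array([ 580.5, -170.4]), 'rect': ((581.4813842773438, -170.636962890625), (63.1346435546875, 88.83092498779297), 88.19678497314453), 'box': [[536.0999755859375, -200.8000030517578], [624.9000244140625, -203.60000610351562], [626.9000244140625, -140.5], [538.0999755859375, -137.6999969482422]]}
```

View pics/s5.png

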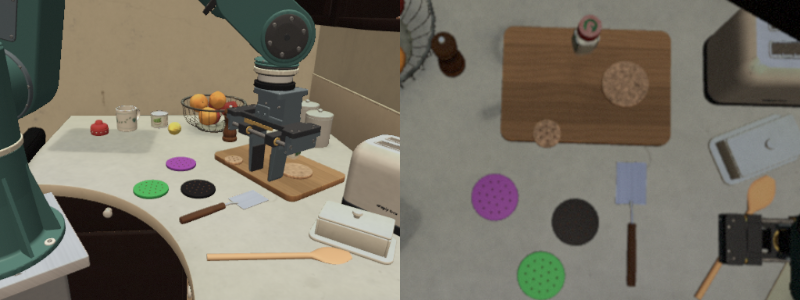

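The spatula lies flat on the worktop at (630,225), off the board and right way up. The large oatcake is flat with its plain side up at (625,84), the small one is unmoved at (547,134), and the arm is clear of everything.

```bash
python3 -c "
from cell import bot
print(bot.close_job())"
```

```text
the job is handed in; nothing more can be done
None
```

The large oatcake now lies flat on the board with its plain side up, the small one is where it was, the spatula is flat and right way up on the worktop off the board, and the job was handed in at about 14 s.

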